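# Roll the wrapping-paper roll along to the yellow strip

## Robot

A 6-joint arm with a two-finger parallel gripper is mounted at the origin on the work surface. World frame = base frame: x ahead of the robot, y to its left, z up, the work surface at z = 0. Lengths are in m, angles in rad, forces in N, time in s.
With the tool pointing down it reaches from about 0.275 to 0.75 m from the base axis. Payload 10.2 kg.
Tool frame: the origin (TCP) lies midway between the tips of the shut fingers; the grasp point (between the pads) lies 19 mm behind it; z points along the fingers, y is the line along which they close (so a half turn about z gives the same grasp; the last joint's range is limited). The gripper opens to 88 mm and grips with 3 to 60 N. Pads are 18 mm wide; open, the fingers measure 123 mm over their backs; the gripper's body (75 mm by 187 mm) begins 45 mm behind the grasp point.
Start: joints at [0.959, 0.313, 1.498, -0, 1.331, -0.223], TCP at [0.199, 0.486, 0.239] pointing down, gripper open.
Joint ranges: [-2.94, 2.94], [-0.97, 2.17], [0.19, 2.56], [-1.23, 4.37], [0.02, 3.11], [-2.88, 2.88]. Speed limits (rad/s): [2.39, 2.39, 3.01, 3.14, 3.14, 3.14].

## Interface

Orientations are given as a rotation vector (axis times angle).
In Python, from workcell import * gives the robot as it stands.
- The arm moves only by the tool drive_tool, never from a script. Its argument "commands" is a list that holds one entry, the list of rows, each a list of 5 numbers: the opening, from 0 (shut) to 1 (fully open), then the shift along the tool's x, y, z in mm, then the turn about the tool's z in degrees. In form: [[[hand, tx, ty, tz, spin], ...]]. A call has 1 to 5 rows; each row is the pose to reach, as a shift and turn from the pose commanded when the call began, along the tool's axes at that moment; what a row does not reach only later rows make up. A row lasts 1/12 s, in which the tool goes at most 41.7 mm and 7.16 degrees, less where a joint would pass 70% of its speed; a pose out of reach is approached as far as the arm can. A call with a gripper value outside its range is refused whole. The fingers move at their own pace and stop on an object; "newtons" is the grip in N (left out, the last holds). Time passes only in rows, so rows that repeat a pose let the fingers close. It gives the time, the measured TCP pose, the force, the opening and the grip force at its end, in the units of the state.
- get_state(): the state, without advancing time (a new reading comes with each control period).
- read_camera(name): name is "side" or "top" or "wrist"; returns the picture (384x512x3 uint8, blue, green, red); there is no depth.
- get_calibration(name): a dict with "K" (3x3 intrinsics, pixels), "xyz" and "rotation" of the camera in the world. Camera axes: x right, y down, z forward; pixel columns grow to the right and rows downward; lengths in m; the calibration is good to about 2 mm. A picture is of the moment at which its call begins: read the wrist's pose just before it. get_calibration takes no time and is no camera call; for the wrist camera it gives the pose at the moment of the call.
- sign_off(): hands the job in; it is judged then, once.
Trained networks look in the newest picture that a camera, given by its name, has taken for a name from the list of things; names that differ only in an ending like _2 or _b are one class to them, and where a whole thing is asked for, a point or a joint stands for the part that bears it (a point fixed in the world has none). Each returns a list of dicts, best first, with "p" (0 to 1); they miss things now and then, are a little off and sometimes report something else, mostly with a low value. They report only what shows in the picture. A call takes as long as a camera call. They do not tell look-alikes from the thing itself.
- trace(thing, camera): "mask" (384x512 bool, what is visible of it) and "box" ([left, top, right, bottom] in pixels, round what is visible of it).
- landmark_of(thing, camera): "uv" ([column, row] in pixels: a listed point, or the origin of a listed thing).
The state is a dict: "clock": time; "q": joint angles; "qd": joint speeds; "joint_efforts": joint torques, N m; "position": TCP position; "ee_rot": TCP orientation; "force": force on the tool from outside, world axes, zero at the start; "moment": the same for the moment, N m; "gripper_width": finger opening in m; "gripper_force": force on a finger pad.
Only numpy, scipy, OpenCV 4.12 (cv2) and the standard library are available. Lean on these libraries where they do the work, as an engineer would, in place of code of your own. Each camera call takes 0.05 s, during which the arm holds its last target. There are 200 camera calls.

## Task

On the shop's green packing board, lay your fingertips on top of the big white roll of wrapping paper and, pushing only its top, roll it along the board (in several strokes if need be) until it comes to rest squarely on the yellow strip, lying along it. Do not lift or grip the roll, shove its side, flick it so that it runs off fast, or squash it; leave the cups, the coffee pot and the tape ring where they are, and finish with your hand clear of everything.

Things in the scene. Friction and masses are not known exactly. Their poses are not given: they have to be found in the camera images.
- roll: White paper roll on the board: rigid solid cylinder, 84 mm diameter, 190 mm long, about 0.5 kg, orange tape line along it (uppermost at start), cardboard core. Origin at its centre, 48 mm above the work surface; x along its axis, y and z turn with it. Starts within 0.06 rad of parallel to the strips. Grippy: its top moves with the fingertips and its centre half as far; let go, it soon stops.
- board: Green packing board fixed on the counter, 250 mm (x) by 400 mm (y), 6 mm thick; origin at the centre of its underside, on the work surface; y runs along the way the roll travels, z up. Its place and yaw vary.
- yellow_strip: The goal: flat yellow strip marked on the board (no thickness to speak of), 230 mm long (x) and 30 mm wide (y); origin at its centre, on the board's top, 6 mm above the work surface. It is parallel to the board's x axis and lies 95 to 125 mm from the board's middle, on either side of the roll.
- blue_strip: A flat blue strip of the same size at the other end of the board, not the goal. Same axes.
- cup_left: Small white coffee cup standing on the counter past the board's +y end, 70 mm across, 58 mm tall; origin at the centre of its underside. Leave it alone.
- cup_right: A like cup past the board's -y end. Leave it alone.
- pot: Round aluminium coffee pot standing beyond the board's far (+x) edge, 104 mm across (130 mm over its spout and handle), 150 mm tall; origin at the centre of its underside. Leave it alone.
- tape: Ring of amber packing tape lying flat beyond the board's far (+x) edge, 90 mm across, 25 mm tall; origin at the centre of its underside. Leave it alone.
Mind the look-alikes: they are no part of the job. Of the things that look like the roll, the middle-sized one is meant.

How it is judged:
On the way:
1. the roll turns (at least 0.9 rad from how it lay) as it travels: it is rolled, not dragged (angle between roll's own z axis and vertical above 0.9 rad), for 0.05 s.
At the end, for the whole second after the job is handed in: The roll rests, still, on the board with its middle within 15 mm of the yellow strip's centre line and within 30 mm of its middle lengthwise, its axis within 0.17 rad of the strip's (y of roll in the frame of yellow_strip between -0.015 and 0.015 m and x of roll in the frame of yellow_strip between -0.03 and 0.03 m and angle between the x axis of roll and the x axis of yellow_strip, either way round below 0.17 rad and height (world z) of roll between 0.044 and 0.052 m and linear speed of roll below 0.01 m/s and angular speed of roll below 0.25 rad/s); the robot touches nothing.
It fails at once if the roll is lifted (more than 10 mm) (height (world z) of roll above 0.058 m).
It fails at once if the fingers push the roll's side or take hold round it, instead of its top (touching it with the grasp point more than 8 mm below the top of the roll) (contact force between the fingers and roll above 0.5 N and height (world z) of the grasp point below 0.082 m).
It fails at once if the roll is flicked (faster than 0.35 m/s) (linear speed of roll above 0.35 m/s).
It fails at once if the roll is squashed (pressed with more than 60 N) (contact force between the fingers and roll above 60 N).
It fails at once if a cup, the coffee pot or the tape ring is moved more than 15 mm (distance of any of cup_left, cup_right, pot, tape from where it was at the start of the episode above 0.015 m).
It also fails if it takes over 54 s, if anything falls off the work surface, if the arm or the gripper's body presses on something with over 40 N, if the wrist force passes 120 N, or if a joint passes its speed limit or range.

## Working session

There is one attempt and no reset: what is moved stays moved. The work goes in short steps, Python scripts to look and compute and a tool call to move; the robot and the scene stay as the last step left them, time stands still between calls to the robot, and variables do not carry over. Pictures are saved under pics/ and viewed, at most 10 in all, crops included, and the job is handed in when it is done.

Besides the shell and the picture viewer there is one more tool, called after "Request:" by a JSON object that holds its "api" and its "payload". drive_tool: Moves the arm, as the interface text tells. Its arguments: {"type":"object","properties":{"commands":{"type":"array","items":{"type":"array","items":{"type":"array","items":{"type":"number"}}}},"newtons":{"type":"number"}},"required":["commands"]}

```bash
mkdir -p pics; cat > h.py <<'E'
from workcell import *
import numpy as np, cv2
from scipy.spatial.transform import Rotation as R
def cal(c):
    k=get_calibration(c); r=np.array(k["rotation"],float)
    M=r if r.shape==(3,3) else R.from_rotvec(r).as_matrix()
    return np.array(k["K"]),np.array(k["xyz"]),M
def ray(c,uv,z):
    K,t,M=cal(c); d=M@np.linalg.solve(K,[uv[0],uv[1],1.]); return t+d*(z-t[2])/d[2]
def proj(c,p):
    K,t,M=cal(c); q=K@(M.T@(np.array(p)-t)); return q[:2]/q[2]
E
python3 - <<'E'
from h import *
a=read_camera("top");b=read_camera("side")
cv2.imwrite("pics/a.png",a);cv2.imwrite("pics/b.png",b)
print(get_calibration("top"))
for c in("top","side"):
  for n in("roll","yellow_strip","blue_strip","board"):
    for d in trace(n,c): 
        print(c,n,round(d["p"],2),d["box"],d["mask"].sum())
s=get_state();print(s["clock"],s["position"],s["ee_rot"])
E
```

```text
{'K': array([[487.46506   ,   0.        , 253.27112295],
       [  0.        , 487.46506   , 192.08564497],
       [  0.        ,   0.        ,   1.        ]]), 'xyz': array([0.20801246, 0.02384734, 1.44781702]), 'rotation': array([-2.04148649,  2.18122639, -0.23729148])}
top roll 0.83 [158.6, 259.1, 188.5, 316.5] 1234
top roll 0.76 [295.3, 240.9, 405.4, 320.6] 4427
top roll 0.73 [215.4, 165.1, 247.0, 233.7] 1971
top roll 0.7 [247.9, 120.8, 277.9, 149.7] 227
top yellow_strip 0.85 [187.0, 163.2, 199.3, 242.9] 746
top blue_strip 0.73 [261.9, 168.0, 272.5, 233.6] 706
top board 0.78 [158.9, 159.6, 299.3, 246.7] 7270
side roll 0.92 [321.4, 280.5, 423.3, 327.2] 3617
side roll 0.89 [212.4, 187.9, 304.4, 239.2] 3481
side roll 0.78 [331.0, 110.9, 416.8, 190.1] 3961
side yellow_strip 0.55 [188.7, 249.5, 297.0, 276.4] 1227
side blue_strip 0.63 [301.9, 200.4, 312.4, 207.0] 41
side board 0.73 [165.6, 172.7, 320.5, 312.6] 9739
0.5 [0.19903407 0.48580466 0.23869728] [-6.06912508e-01 -3.08240314e+00  5.91233670e-05]
```

```bash
python3 - <<'E'
import cv2
a=cv2.imread("pics/a.png");cv2.imwrite("pics/a2.png",cv2.resize(a[100:340,130:430],(750,600)))
E
```

```text
(no output)
```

View pics/a2.png

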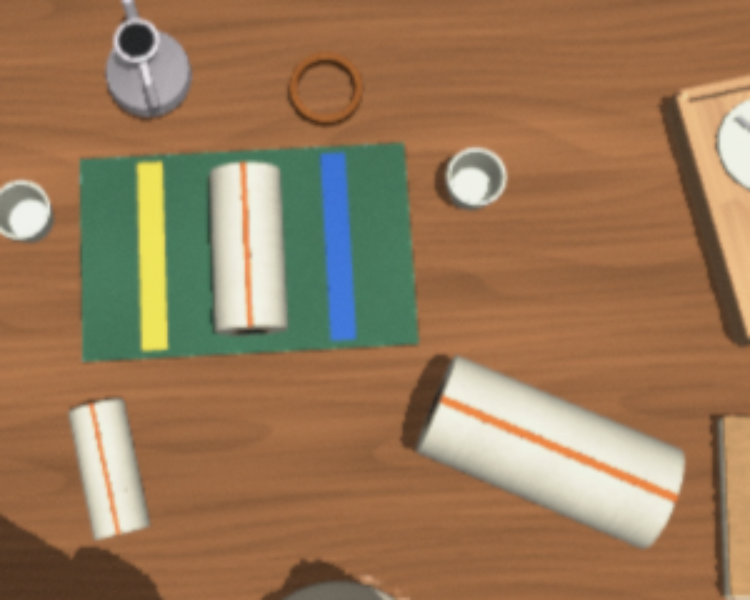

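View pics/b.png

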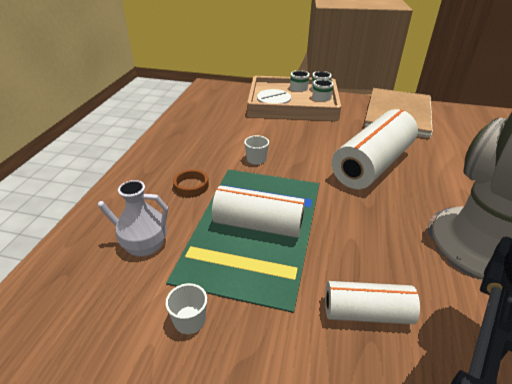

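Candidates in the top view are the roll on the board at (231,199), a small roll at (174,288) and a big roll at (350,280). The middle-sized one on the green board is the one meant. It matches in size, and the enlarged crop confirms it lies between the strips. Yellow is at (193,203), the image-left strip.

```bash
cat >> h.py <<'E'
def seg(m,z,c="top"):
    v,u=np.nonzero(m); 
    P=np.array([ray(c,(a,b),z)[:2] for a,b in zip(u,v)])
    (cx,cy),(w,h),an=cv2.minAreaRect(P.astype(np.float32)*1000)
    C=P-P.mean(0); ax=np.linalg.svd(C,full_matrices=False)[2][0]; ax=ax*np.sign(ax[0])
    return np.array([cx,cy])/1000,ax,(w,h)
def scene():
    a=read_camera("top")
    hsv=cv2.cvtColor(a,cv2.COLOR_BGR2HSV)
    box=np.zeros(a.shape[:2],bool); box[155:245,160:300]=1
    y=(hsv[...,0]>22)&(hsv[...,0]<35)&(hsv[...,1]>110)&(hsv[...,2]>150)&box
    w=(hsv[...,1]<60)&(hsv[...,2]>150)&box
    o=(hsv[...,0]<16)&(hsv[...,1]>110)&(hsv[...,2]>170)&box
    o=o&(cv2.dilate(w.astype(np.uint8),np.ones((5,5)))>0)
    w=cv2.morphologyEx((w|o).astype(np.uint8),cv2.MORPH_OPEN,np.ones((5,5)))
    n,l,s,_=cv2.connectedComponentsWithStats(w); w=l==1+s[1:,4].argmax()
    return a,y,w,o&w
E
python3 - <<'E'
from h import *
a,y,w,o=scene()
for n,m,z in(("yel",y,.006),("roll",w,.075),("orange",o,.090)):
    c,ax,wh=seg(m,z);print(n,m.sum(),c,np.degrees(np.arctan2(ax[1],ax[0])),wh)
for n in("cup_left","cup_right","pot","tape"):
    for d in landmark_of(n,"top")[:2]: print(n,d["p"],ray("top",d["uv"],0)[:2])
s=get_state();M=R.from_rotvec(s["ee_rot"]).as_matrix();print(M.round(3))
E
```

```text
yel 787 [0.5049971  0.19080374] -0.7187108714983634 (31.760040283203125, 228.8565673828125)
roll 1630 [0.4960152  0.07162566] -0.811111090796738 (76.76985931396484, 193.5528564453125)
orange 82 [0.48399976 0.07385602] -0.7839243127878904 (5.49876594543457, 148.0094757080078)
cup_left 0.91 [0.56126293 0.33251131]
cup_right 0.75 [ 0.56877469 -0.19888382]
cup_right 0.5 [0.50992615 0.09284662]
pot 0.64 [0.71104148 0.17480582]
tape 0.88 [ 0.68737594 -0.03095408]
[[-0.925  0.379 -0.   ]
 [ 0.379  0.925  0.   ]
 [ 0.    -0.    -1.   ]]
```

Request:
{"api": "drive_tool", "payload": {"commands": [[[0.5, -34, -22, 0, 7], [0.5, -68, -44, 0, 14], [0.5, -102, -66, 0, 21], [0.5, -136, -88, 0, 28], [0.5, -170, -110, 0, 34]]]}}

```text
clock: 1.17
position: [0.3152, 0.318, 0.2389]
ee_rot: [1.489, 2.766, 0.001]
force: [1.1, 0.6, -0.8]
gripper_width: 0.0568
gripper_force: 0.0
```

```bash
cat >> h.py <<'E'
def delta(p,yaw):  # yaw = world angle (deg) of tool x
    s=get_state();M=R.from_rotvec(s["ee_rot"]).as_matrix()
    d=M.T@(np.array(p)-s["position"])*1000
    now=np.degrees(np.arctan2(M[1,0],M[0,0]))
    print("t",round(s["clock"],2),"pos",(s["position"]*1000).round(1),"F",np.round(s["force"],1),"q6",round(s["q"][5],2),"| move",d.round(1),"spin",round((now-yaw+180)%360-180,1))
E
python3 -c "
from h import *
delta([.5,.057,.15],89.3)"
```

```text
t 1.17 pos [315.2 318.  238.9] F [ 1.1  0.6 -0.8] q6 -0.06 | move [-319.6   10.5   88.9] spin 34.1
```

Request:
{"api": "drive_tool", "payload": {"commands": [[[0.5, -40, 1, 0, 7], [0.5, -80, 2, 0, 14], [0.5, -120, 4, 0, 21], [0.5, -160, 5, 0, 28], [0.5, -200, 7, 10, 34]]]}}

```text
clock: 1.58
position: [0.433, 0.1553, 0.2302]
ee_rot: [2.232, 2.207, 0.004]
force: [0.8, 0.7, 0.7]
gripper_width: 0.0443
gripper_force: 0.0
```

```bash
python3 -c "
from h import *
delta([.5,.057,.12],89.3)"
```

```text
t 1.58 pos [433.  155.3 230.2] F [0.8 0.7 0.7] q6 0.1 | move [-97.6  67.7 110.4] spin 0.1
```

Request:
{"api": "drive_tool", "payload": {"commands": [[[0.5, -30, 20, 10, 0], [0.5, -60, 40, 30, 0], [0.5, -85, 60, 60, 0], [0.5, -98, 68, 90, 0], [0.5, -98, 68, 110, 0]]]}}

```text
clock: 2.0
position: [0.4997, 0.0561, 0.1161]
ee_rot: [-2.23, -2.212, 0.002]
force: [-0.1, 0.6, -0.5]
gripper_width: 0.0443
gripper_force: 0.0
```

```bash
python3 -c "
from h import *
delta([.5,.057,.092],89.3)
a=read_camera('wrist');b=read_camera('side')
cv2.imwrite('pics/w1.png',np.hstack([a,b])[:, :]) 
cv2.imwrite('pics/w1.png',cv2.resize(np.hstack([a[100:],b[130:330+84,100:]]) if 0 else np.hstack([a,b]),(800,300)))
for d in trace('roll','side'): print(d['p'],d['box'])
d=max(trace('roll','side'),key=lambda d:-abs(d['box'][0]-212))
print(d['box'])
for y in (.068,.071,.074,.077):
  pts=np.array([proj('side',[x,y+.042*np.cos(t),.048+.042*np.sin(t)]) for x in (.401,.591) for t in np.linspace(0,6.28,60)])
  print(y,pts.min(0),pts.max(0))
"
```

```text
t 2.0 pos [499.7  56.1 116.1] F [-0.1  0.6 -0.5] q6 -0.11 | move [ 0.9  0.3 24.1] spin 0.2
0.86 [324.6, 278.4, 424.4, 326.7]
0.65 [212.3, 189.5, 302.6, 236.8]
0.63 [332.9, 110.8, 420.6, 189.6]
[212.3, 189.5, 302.6, 236.8]
0.068 [212.06698693 184.28253112] [305.04786193 235.55664474]
0.071 [211.62363465 185.05838974] [304.87187674 236.51505061]
0.074 [211.17775295 185.83848245] [304.69490375 237.4789333 ]
0.077 [210.72932012 186.62284401] [304.51693461 238.45263387]
```

View pics/w1.png

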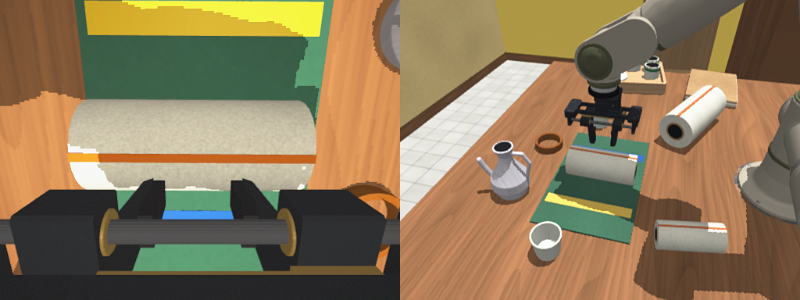

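Request:
{"api": "drive_tool", "payload": {"commands": [[[0.5, 1, 0, 10, 0], [0.5, 1, 0, 18, 0], [0.5, 1, 0, 23, 0], [0.5, 1, 0, 26, 0], [0.5, 1, 0, 27, 0]]]}}

```text
clock: 2.62
position: [0.4988, 0.06, 0.0913]
ee_rot: [-2.226, -2.216, 0.001]
force: [0.3, 0.6, -0.5]
gripper_width: 0.044
gripper_force: 0.0
```

Request:
{"api": "drive_tool", "payload": {"commands": [[[0.5, 0, 0, 1, 0], [0.5, 0, 0, 2, 0], [0.5, 0, 0, 2, 0]]]}}

```text
clock: 2.87
position: [0.4992, 0.0597, 0.0901]
ee_rot: [2.226, 2.216, 0.0]
force: [-1.3, 0.3, 2.0]
gripper_width: 0.0442
gripper_force: 1.2
```

Request:
{"api": "drive_tool", "payload": {"commands": [[[0.5, 0, 0, 1.5, 0], [0.5, 8, 0, 2, 0], [0.5, 20, 0, 2, 0], [0.5, 32, 0, 2, 0], [0.5, 42, 0, 2, 0]]]}}

```text
clock: 3.28
position: [0.4998, 0.1024, 0.0901]
ee_rot: [2.225, 2.215, 0.002]
force: [-5.0, 0.1, 20.6]
gripper_width: 0.0439
gripper_force: 10.1
```

```bash
python3 -c "
from h import *
delta([.5,.110,.089],89.3)
b=read_camera('side')
d=max(trace('roll','side'),key=lambda d:-abs(d['box'][0]-207)-abs(d['box'][3]-243))
print(d['box'])
for y in (.08,.09,.1):
  pts=np.array([proj('side',[x,y+.042*np.cos(t),.048+.042*np.sin(t)]) for x in (.401,.591) for t in np.linspace(0,6.28,60)])
  print(y,pts.min(0),pts.max(0))
"
```

```text
t 3.28 pos [499.8 102.4  90.1] F [-5.   0.1 20.6] q6 -0.02 | move [7.6 0.1 1.1] spin 0.4
[210.0, 194.1, 302.5, 243.8]
0.08 [210.2783142  187.41150956] [304.3379609  239.43295228]
0.09 [208.75609061 190.07193813] [303.7340163  242.74199222]
0.1 [207.20418444 192.7819348 ] [303.1184902 246.1160245]
```

Request:
{"api": "drive_tool", "payload": {"commands": [[[0.5, 5, 0, 0, 0], [0.5, 11, 0, 0.5, 0], [0.5, 15, 0, 1, 0], [0.5, 16, 0, 0, 0], [0.5, 16, 0, -15, 0]]]}}

```text
clock: 3.8
position: [0.4985, 0.1181, 0.1018]
ee_rot: [-2.225, -2.215, 0.003]
force: [-0.8, 0.6, 0.2]
gripper_width: 0.0441
gripper_force: 0.0
```

Request:
{"api": "drive_tool", "payload": {"commands": [[[0.5, 0, 0, -10, 0], [0.5, -10, 0, -12, 0], [0.5, -22, 0, -12, 0], [0.5, -32, 0, -8, 0], [0.5, -32, 0, 0, 0]]]}}

```text
clock: 4.22
position: [0.4994, 0.0836, 0.1023]
ee_rot: [2.229, 2.213, 0.0]
force: [0.1, -0.1, 0.0]
gripper_width: 0.0441
gripper_force: 0.0
```

```bash
cat >> h.py <<'E'
def rolly(g):
    read_camera('side')
    f=lambda y:np.array([proj('side',[x,y+.042*np.cos(t),.048+.042*np.sin(t)]) for x in (.401,.591) for t in np.linspace(0,6.28,60)])
    e=f(g)
    d=min(trace('roll','side'),key=lambda d:abs(d['box'][0]-e[:,0].min())+abs(d['box'][3]-e[:,1].max()))
    ys=np.linspace(.06,.22,161)
    print(d['p'],d['box'],'y bottom',ys[np.argmin([abs(f(y)[:,1].max()-d['box'][3]) for y in ys])],
      'y left',ys[np.argmin([abs(f(y)[:,0].min()-d['box'][0]) for y in ys])])
E
python3 -c "
from h import *
rolly(.1)
delta([.5,.088,.089],89.3)
a,y,w,o=scene()
for n,m,z in(('yel',y,.006),('roll',w,.075)):
    c,ax,wh=seg(m,z);print(n,m.sum(),c,np.degrees(np.arctan2(ax[1],ax[0])),wh)
"
```

```text
Traceback (most recent call last):
  File "h.py", line 40, in rolly
    print(d['p'],d['box'],'y bottom',ys[np.argmin([abs(f(y)[:,1].max()-d['box'][3]) for y in ys])],
                                                       ~^^^
  File "h.py", line 36, in <lambda>
    f=lambda y:np.array([proj('side',[x,y+.042*np.cos(t),.048+.042*np.sin(t)]) for x in (.401,.591) for t in np.linspace(0,6.28,60)])
                         ~~~~^^^^^^^^^^^^^^^^^^^^^^^^^^^^^^^^^^^^^^^^^^^^^^^^^
  File "h.py", line 11, in proj
    K,t,M=cal(c); q=K@(M.T@(np.array(p)-t)); return q[:2]/q[2]
          ~~~^^^
  File "h.py", line 5, in cal
    k=get_calibration(c); r=np.array(k["rotation"],float)
ValueError: time passes only in moves, steps and waits
```

```bash
sed -i 's/^def cal(c):/import functools\n@functools.lru_cache\ndef cal(c):/' h.py
cat > see.py <<'E'
from h import *; import sys
g=float(sys.argv[1]); rolly(g); delta([.5,float(sys.argv[2]),.089],89.3)
if len(sys.argv)>3:
  a,y,w,o=scene()
  if len(sys.argv)>4: cv2.imwrite(sys.argv[4],cv2.resize(a[140:260,140:320],(750,500)))
  for n,m,z in(('yel',y,.006),('roll',w,.075)):
    c,ax,wh=seg(m,z);print(n,m.sum(),c,np.degrees(np.arctan2(ax[1],ax[0])),wh)
E
python3 see.py .1 .088
```

```text
0.98 [205.6, 192.4, 300.7, 248.8] y bottom 0.108 y left 0.11
t 4.42 pos [498.8  85.8 102. ] F [0.4 0.6 0.5] q6 -0.06 | move [ 2.2  1.2 13. ] spin 0.4
```

Request:
{"api": "drive_tool", "payload": {"commands": [[[0.5, 4, 0, 8, 0], [0.5, 4, 0, 12, 0], [0.5, 4, 0, 14.5, 0], [0.5, 7, 0, 15.5, 0], [0.5, 15, 0, 16, 0]]]}}

```text
clock: 4.83
position: [0.4994, 0.1008, 0.09]
ee_rot: [2.226, 2.216, 0.0]
force: [-19.4, 0.0, 47.1]
gripper_width: 0.044
gripper_force: 23.5
```

Request:
{"api": "drive_tool", "payload": {"commands": [[[0.5, 11, 0, 0, 0], [0.5, 23, 0, 0, 0], [0.5, 35, 0, 0, 0], [0.5, 45, 0, 0.5, 0], [0.5, 50, 0, 1, 0]]]}}

```text
clock: 5.25
position: [0.5, 0.1528, 0.0882]
ee_rot: [2.224, 2.217, 0.005]
force: [-7.7, 3.5, 27.2]
gripper_width: 0.0442
gripper_force: 13.5
```

```bash
python3 see.py .135 .15
```

```text
0.61 [204.1, 200.1, 298.8, 258.1] y bottom 0.134 y left 0.119
t 5.35 pos [500.  152.8  88.2] F [-8.1  4.4 28.1] q6 0.07 | move [-2.8 -0.  -0.8] spin 0.5
```

Request:
{"api": "drive_tool", "payload": {"commands": [[[0.5, 0, 0, -10, 0], [0.5, -5, 0, -20, 0], [0.5, -18, 0, -20, 0], [0.5, -30, 0, -15, 0], [0.5, -34, 0, -12, 0]]]}}

```text
clock: 5.77
position: [0.4991, 0.1153, 0.0971]
ee_rot: [-2.228, -2.215, 0.001]
force: [-0.1, -0.2, -0.4]
gripper_width: 0.0445
gripper_force: 0.0
```

```bash
python3 see.py .135 .119 t
```

```text
0.83 [202.7, 203.6, 300.1, 256.7] y bottom 0.13 y left 0.128
t 5.87 pos [498.8 115.9  96.7] F [ 0.5  0.2 -0.3] q6 0.01 | move [3.1 1.2 7.7] spin 0.3Traceback (most recent call last):
  File "see.py", line 7, in <module>
    c,ax,wh=seg(m,z);print(n,m.sum(),c,np.degrees(np.arctan2(ax[1],ax[0])),wh)
            ~~~^^^^^
  File "h.py", line 17, in seg
    (cx,cy),(w,h),an=cv2.minAreaRect(P.astype(np.float32)*1000)
                     ~~~~~~~~~~~~~~~^^^^^^^^^^^^^^^^^^^^^^^^^^^
cv2.error: OpenCV(4.12.0) /io/opencv/modules/imgproc/src/convhull.cpp:143: error: (-215:Assertion failed) total >= 0 && (depth == CV_32F || depth == CV_32S) in function 'convexHull'
```

Request:
{"api": "drive_tool", "payload": {"commands": [[[0.5, 1, 0, 4, 0], [0.5, 1, 0, 7, 0], [0.5, 3, 0, 9, 0], [0.5, 8, 0, 9.5, 0], [0.5, 18, 0, 9.5, 0]]]}}

```text
clock: 6.33
position: [0.4996, 0.1349, 0.0902]
ee_rot: [2.226, 2.216, 0.001]
force: [-8.5, -0.2, 23.3]
gripper_width: 0.0438
gripper_force: 11.4
```

Request:
{"api": "drive_tool", "payload": {"commands": [[[0.5, 11, 0, 0, 0], [0.5, 23, 0, 0, 0], [0.5, 35, 0, 0, 0], [0.5, 41, 0, 0.5, 0], [0.5, 44, 0, 1, 0]]]}}

```text
clock: 6.75
position: [0.5002, 0.1805, 0.089]
ee_rot: [2.224, 2.217, 0.004]
force: [-4.3, 2.0, 20.2]
gripper_width: 0.0438
gripper_force: 10.2
```

Request:
{"api": "drive_tool", "payload": {"commands": [[[0.5, 0, 0, -10, 0], [0.5, -5, 0, -20, 0], [0.5, -18, 0, -20, 0], [0.5, -30, 0, -15, 0], [0.5, -34, 0, -12, 0]]]}}

```text
clock: 7.17
position: [0.4993, 0.1432, 0.0988]
ee_rot: [-2.228, -2.215, 0.001]
force: [0.2, 0.2, -0.3]
gripper_width: 0.0441
gripper_force: 0.0
```

```bash
python3 see.py .16 .15; python3 -c "
from h import *
a=read_camera('wrist');b=read_camera('side')
cv2.imwrite('pics/w2.png',cv2.resize(np.hstack([a,b]),(800,300)))"
```

```text
0.94 [196.8, 213.9, 297.8, 268.7] y bottom 0.162 y left 0.162
t 7.27 pos [499.  143.9  98.4] F [-0.8  0.4  0.2] q6 0.06 | move [6.1 1.  9.4] spin 0.3
```

View pics/w2.png

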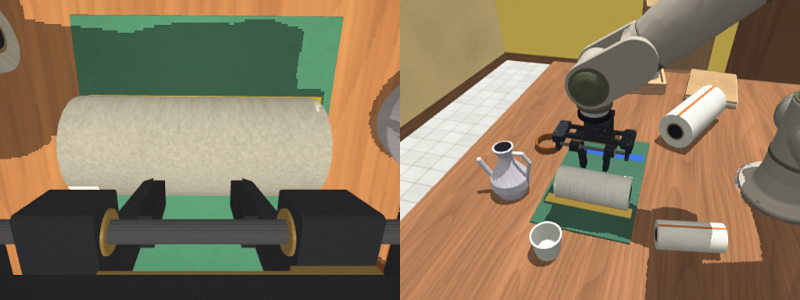

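Request:
{"api": "drive_tool", "payload": {"commands": [[[0.5, 1, 0, 4, 0], [0.5, 1, 0, 8, 0], [0.5, 3, 0, 10.5, 0], [0.5, 8, 0, 11, 0], [0.5, 18, 0, 11, 0]]]}}

```text
clock: 7.78
position: [0.4997, 0.1629, 0.09]
ee_rot: [2.227, 2.215, 0.001]
force: [-9.0, -0.7, 24.4]
gripper_width: 0.0439
gripper_force: 11.9
```

Request:
{"api": "drive_tool", "payload": {"commands": [[[0.5, 11, 0, 0, 0], [0.5, 23, 0, 0, 0], [0.5, 33, 0, 0, 0], [0.5, 38, 0, 0.5, 0], [0.5, 39, 0, 0.5, 0]]]}}

```text
clock: 8.2
position: [0.5002, 0.2035, 0.0899]
ee_rot: [2.224, 2.217, 0.004]
force: [-6.5, 0.5, 22.7]
gripper_width: 0.0442
gripper_force: 11.2
```

```bash
python3 see.py .185 .21
```

```text
0.92 [190.3, 222.6, 295.1, 280.9] y bottom 0.193 y left 0.198
t 8.3 pos [500.2 203.1  89.9] F [-6.8  1.8 22.8] q6 0.17 | move [ 6.9 -0.3  0.9] spin 0.5
```

Request:
{"api": "drive_tool", "payload": {"commands": [[[0.5, 0, 0, -8, 0], [0.5, 0, 0, -30, 0], [0.5, -10, 0, -65, 0], [0.5, -40, 0, -90, 0], [0.5, -80, 0, -100, 0]]]}}

```text
clock: 8.72
position: [0.5002, 0.1227, 0.1909]
ee_rot: [2.22, 2.218, 0.006]
force: [0.5, -0.7, -0.7]
gripper_width: 0.044
gripper_force: 0.0
```

Request:
{"api": "drive_tool", "payload": {"commands": [[[0.5, -40, -10, 0, 0], [0.5, -80, -20, 0, 0], [0.5, -120, -30, 0, 0], [0.5, -160, -40, 0, 0], [0.5, -200, -50, 0, 0]]]}}

```text
clock: 9.13
position: [0.4475, -0.0794, 0.1876]
ee_rot: [2.226, 2.217, 0.0]
force: [0.8, -0.4, 0.6]
gripper_width: 0.0438
gripper_force: 0.0
```

```bash
python3 see.py .19 .17; python3 -c "
from h import *
a=read_camera('top');cv2.imwrite('pics/t3.png',cv2.resize(a[130:330,130:330],(600,600)))
for d in trace('roll','top')+trace('yellow_strip','top'):
  print(d['p'],d['box'])
  v,u=np.nonzero(d['mask']); 
  if 150<u.mean()<220 and 150<v.mean()<250: print(seg(d['mask'],.075))
for n in('roll','yellow_strip'):print(n,[ (d['p'],ray('top',d['uv'],.048 if n=='roll' else .006)) for d in landmark_of(n,'top')])
"
```

```text
0.64 [191.0, 223.1, 294.6, 277.8] y bottom 0.185 y left 0.194
t 9.23 pos [447.4 -82.2 187.6] F [0.1 0.8 0.4] q6 -0.43 | move [252.9  49.9  98.4] spin 0.1
0.93 [297.1, 242.0, 402.8, 317.5]
0.77 [161.6, 258.7, 185.4, 291.4]
0.7 [176.8, 168.0, 205.0, 236.4]
(array([0.49112271, 0.18815118]), array([ 0.99997962, -0.00638433]), (82.7839584350586, 200.2534942626953))
0.57 [187.4, 165.6, 197.8, 240.6]
(array([0.49043713, 0.18102682]), array([ 0.99979806, -0.0200958 ]), (25.520553588867188, 217.13255310058594))
roll [(0.93, array([ 0.23857427, -0.25661816,  0.048     ])), (0.77, array([0.48714855, 0.18689456, 0.048     ])), (0.68, array([0.25394659, 0.23852319, 0.048     ]))]
yellow_strip []
```

View pics/t3.png

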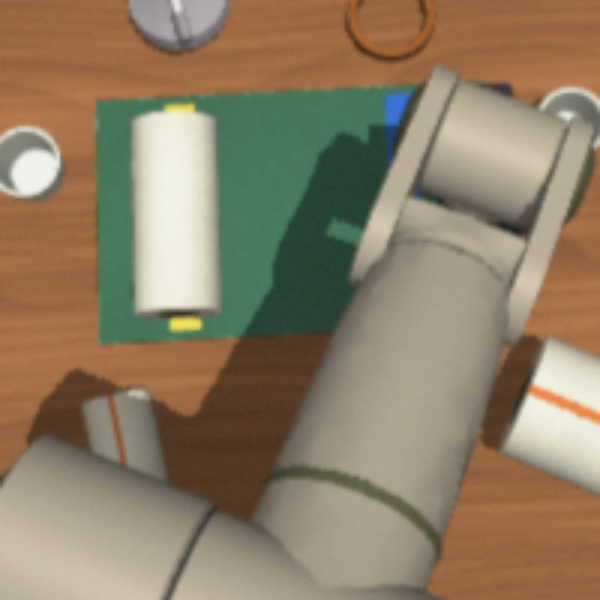

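The roll at (174,213) in the crop hides the yellow strip, with yellow showing at both ends, at (180,108) and (185,323). It measures about 3 mm off the centre line and 14–18 mm off lengthwise, with yaw under 2°. The hand is clear.

```bash
python3 -c "
from h import *
print(sign_off())"
```

```text
the job is handed in; nothing more can be done
None
```

I rolled the paper roll onto the yellow strip in four top-only strokes and handed the job in: about 3 mm off the centre line, 14–18 mm off lengthwise, under 2° of yaw, hand clear; no verdict came back.

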